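Index the coupon carousel and load the grounded cassette

TASK

First turn the test carousel until its empty pocket clicks in at the orange reader, and let go. Then stand the loose grey cassette upright, green end down, on the brass grounding plate and let go of it so that it stands there by itself for a moment. Finally take it again and lower it, green end down, fully into the empty pocket at the reader, leaving the mouse, tape roll and jar alone.

Things in the scene. Friction and masses are not known exactly. Their poses are not given: they have to be found in the camera images.
- carousel: Aluminium turntable, 280 mm diameter, turning either way about vertical with a detent every 60 deg (0.12 N m to pass one; it pulls into the nearest when let go). Origin on the axis, 20 mm above the table. Six white pockets on it, centres 110 mm from the axis; five hold fixed grey cassettes, tops 185 mm above the table; the one on its -x axis is empty (green floor).
- handle (a point): Centre of the red bar handle on top of the carousel's centre post, 190 mm above the table, on the axis. The bar is 100 mm long along the carousel's x axis (one end points at the empty pocket), 16 mm wide and 25 mm high.
- pocket (a point): Centre of the floor of the empty pocket, 35 mm above the table. The opening is 38 x 38 mm, its sides along and across the radius, 60 mm deep (rim 95 mm above the table), walls 4 mm.
- reader_mark (a point): Fixed point on the base, 110 mm from the axis, 35 mm above the table: where the point pocket is when clicked in at the reader. The reader, an orange block 60 mm wide, 70 mm high, stands at the rim on the same radius, 170 to 200 mm from the axis. At the start the empty pocket is one or two clicks (or between) counter-clockwise of it, seen from above.
- cassette: Loose grey square plastic bar, 150 x 32 x 32 mm, about 0.2 kg, lying on the table at the start; one end (30 mm) is green, a copper band is near the other. Origin at the centre of the face it lies on at the start, z up out of that face; x runs along the bar from the green end to the other.
- cassette_foot (a point): Centre of the green end face.
- cassette_top (a point): Centre of the other end face.
- plate_top (a point): Centre of the upper face of the brass grounding plate, 100 x 100 x 8 mm, fixed on the table; axes along its sides.
- mouse: Light grey computer mouse, 105 x 58 x 34 mm, origin at the centre of its underside. Bystander.
- tape: Yellow tape roll lying flat, 100 mm across, 25 mm high, origin at the centre of its underside. Bystander.
- jar: Blue jar, 64 mm diameter, 100 mm high, origin at the centre of its underside. Bystander.
Mind the look-alikes: they are no part of the job. Leave any red look-alike of the cassette alone. Of the things shaped like the part that bears plate_top, the brass one is meant.

How it is judged (in metres and radians):
On the way, in this order (a step that is already met when the one before it is completed fails the run):
1. the empty pocket is clicked in within 12 mm of the reader mark, the carousel still and let go (horizontal distance between pocket and reader_mark below 0.012 m and angular speed of carousel below 0.1 rad/s and contact force between the fingers and carousel below 0.1 N), for 0.3 s.
2. the cassette stands by itself, green end down, on the brass plate (upright within 0.12 rad, foot centre within 47 mm of the plate's centre along each side), let go and still (angle between cassette's own x axis and vertical below 0.12 rad and linear speed of cassette below 0.03 m/s and contact force between the fingers and cassette below 0.1 N and x of cassette_foot in the frame of plate_top between -0.047 and 0.047 m and y of cassette_foot in the frame of plate_top between -0.047 and 0.047 m and z of cassette_foot in the frame of plate_top below 0.005 m), for 0.3 s.
At the end, for the whole second after the job is handed in: The cassette rests in the carousel's empty pocket, green end down on the pocket floor (within 4 mm in height and 8 mm sideways of the pocket's centre, upright within 0.12 rad), released and at rest, and that pocket is clicked in at the reader (within 12 mm of the reader mark), the carousel still (horizontal distance between pocket and reader_mark below 0.012 m and angular speed of carousel below 0.1 rad/s and angle between cassette's own x axis and vertical below 0.12 rad and linear speed of cassette below 0.03 m/s and contact force between the fingers and cassette below 0.1 N and horizontal distance between cassette_foot and pocket below 0.008 m and z of cassette_foot in the frame of pocket between -0.004 and 0.004 m); the robot touches nothing.
It fails at once if the mouse is moved more than 30 mm (distance of mouse from where it was at the start of the episode above 0.03 m).
It fails at once if the tape is moved more than 30 mm (distance of tape from where it was at the start of the episode above 0.03 m).
It fails at once if the jar is moved more than 30 mm (distance of jar from where it was at the start of the episode above 0.03 m).
It also fails if it takes over 72 s, if anything falls off the work surface, if the arm or the gripper's body presses on something with over 40 N, if the wrist force passes 120 N, or if a joint passes its speed limit or range.

ROBOT

A 6-joint arm with a two-finger parallel gripper is mounted at the origin on the work surface. World frame = base frame: x ahead of the robot, y to its left, z up, the work surface at z = 0. Lengths are in mm, angles in degrees, forces in N, time in s.
With the tool pointing down it reaches from about 350 to 850 mm from the base axis. Payload 8.1 kg.
Tool frame: the origin (TCP) lies midway between the tips of the shut fingers; the grasp point (between the pads) lies 19 mm behind it; z points along the fingers, y is the line along which they close (so a half turn about z gives the same grasp; the last joint's range is limited). The gripper opens to 85 mm and grips with 20 to 120 N. Pads are 22 mm wide; open, the fingers measure 114 mm over their backs; the gripper's body (76 mm by 85 mm) begins 54 mm behind the grasp point. The pads swing forward as they close: fully open they stand 13 mm farther back than shut.
Start: joints at [-68.377, 7.471, 85.268, -0, 87.261, -4.893], TCP at [267.893, -536.879, 231.292] pointing down, gripper open.
Joint ranges: [-169.43, 169.43], [-51.17, 129.36], [1.28, 143.12], [-76.62, 256.62], [0, 156.53], [-152.29, 152.29]. Speed limits (degrees/s): [136.94, 136.94, 159.86, 180, 180, 180].

INTERFACE

Orientations are given as a 3x3 rotation matrix whose columns are the frame's x, y, z axes.
In Python, from bench import bot, vision gives the robot as it stands. The module is installed in compiled form; this text tells all that it offers.
- The arm moves only by the tool play_rows, never from a script. Its argument "motion" is one flat list of numbers, 5 for each row, row after row: the shift along the tool's x, y, z in m, then the turn about the tool's z in degrees, then the opening, from 0 (shut) to 1 (fully open). A call has 1 to 10 rows; each row is the pose to reach, as a shift and turn from the pose commanded when the call began, along the tool's axes at that moment; what a row does not reach only later rows make up. A row lasts 1/8 s, in which the tool goes at most 62.5 mm and 10.7 degrees, less where a joint would pass 70% of its speed; a pose out of reach is approached as far as the arm can. A call with a gripper value outside its range is refused whole. The fingers move at their own pace and stop on an object; the grip force is fixed at half the most. Time passes only in rows, so rows that repeat a pose let the fingers close. It gives the time, the measured TCP pose, the force, the opening and the grip force at its end, in the units of the state.
- bot.observe(): the state, without advancing time (a new reading comes with each control period).
- vision.capture(name): name is "scene" or "top" or "wrist"; returns a dict with "color" (384x512x3 uint8, red, green, blue), "range_z" (384x512 float32, mm along the optical axis (not along the pixel's ray), 0 where there is no reading), "intrinsics" (3x3 intrinsics, pixels), "view" (4x4, takes a point from world to camera coordinates). Camera axes: x right, y down, z forward; pixel columns grow to the right and rows downward; lengths in mm; the calibration is good to about 2 mm. A picture is of the moment at which its call begins.
- bot.finish_job(): hands the job in; it is judged then, once.
The state is a dict: "clock": time; "q": joint angles; "joint_vel": joint speeds; "joint_torque": joint torques, N m; "ee_pos": TCP position; "tool_rot": TCP orientation; "force": force on the tool from outside, world axes, zero at the start; "ft_torque": the same for the moment, N m; "width": finger opening in mm; "finger_force": force on a finger pad.
Only numpy, scipy, OpenCV 4.12 (cv2) and the standard library are available. Lean on these libraries where they do the work, as an engineer would, in place of code of your own. Each camera call takes 0.05 s, during which the arm holds its last target. There are 200 camera calls.

## Working session

There is one attempt and no reset: what is moved stays moved. The work goes in short steps, Python scripts to look and compute and a tool call to move; the robot and the scene stay as the last step left them, time stands still between calls to the robot, and variables do not carry over. Pictures are saved under pics/ and viewed, at most 10 in all, crops included, and the job is handed in when it is done.

Besides the shell and the picture viewer there is one more tool, called after "Call:" by a JSON object that holds its "name" and its "arguments", one argument or row to a line. play_rows: Moves the arm, as the interface text tells. Its arguments: {"type":"object","properties":{"motion":{"type":"array","items":{"type":"number"}}},"required":["motion"]}

```bash
mkdir -p pics; cat > h.py <<'E'
import numpy as np, cv2
from bench import bot, vision
def save(n,f):
    c=vision.capture(n); np.savez(f'pics/{f}.npz',**{k:np.asarray(c[k]) for k in c}); cv2.imwrite(f'pics/{f}.png',c['color'][:,:,::-1]); return c
def load(f): return dict(np.load(f'pics/{f}.npz'))
def pt(c,u,v,z=None):
    "pixel -> world by depth (median 3x3), or on plane z"
    K=c['intrinsics'];T=np.linalg.inv(c['view'])
    r=np.linalg.inv(K)@[u,v,1]
    if z is None:
        d=c['range_z'][int(v)-1:int(v)+2,int(u)-1:int(u)+2]; d=np.median(d[d>0]) if (d>0).any() else 0
        return (T@np.r_[r*d,1])[:3]
    d=T[:3,:3]@r;o=T[:3,3]; return o+d*(z-o[2])/d[2]
def cloud(c):
    K=c['intrinsics'];T=np.linalg.inv(c['view']);d=c['range_z'];v,u=np.mgrid[:d.shape[0],:d.shape[1]]
    p=np.stack([(u-K[0,2])/K[0,0]*d,(v-K[1,2])/K[1,1]*d,d],-1)
    return p@T[:3,:3].T+T[:3,3]
E
python3 - <<'E'
from h import *
a=save('scene','s0');b=save('top','t0')
for c in(a,b): print(np.linalg.inv(c['view'])[:3].round(2).tolist(),c['intrinsics'].tolist())
o=bot.observe();print(o['clock'],o['tool_rot'],o['width'])
E
```

```text
[[-0.6, 0.68, -0.43, 1305.16], [0.8, 0.51, -0.31, 509.4], [0.01, -0.53, -0.85, 1574.99]] [[489.8124897787687, 0.0, 254.97987832620282], [0.0, 489.8124897787687, 193.45341123266465], [0.0, 0.0, 1.0]]
[[0.01, -0.99, 0.15, 416.81], [-1.0, -0.01, 0.01, -31.54], [-0.0, -0.15, -0.99, 1261.54]] [[355.29189646349727, 0.0, 252.45593225871914], [0.0, 355.29189646349727, 196.48597410134028], [0.0, 0.0, 1.0]]
0.1 [[ 8.94822141e-01  4.46422374e-01 -6.32728798e-04]
 [ 4.46422799e-01 -8.94820737e-01  1.59163862e-03]
 [ 1.44364240e-04 -1.70669803e-03 -9.99998533e-01]] 85.277603878528
```

View pics/t0.png

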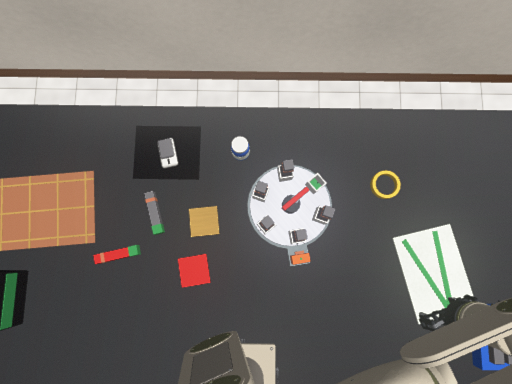

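View pics/s0.png

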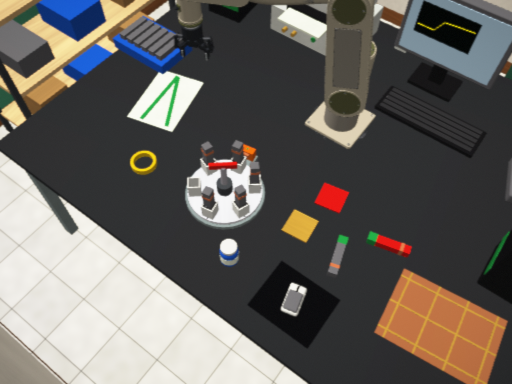

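The top view shows the carousel at (290,205), the empty pocket at (316,183) and the orange reader at (299,258). It also shows the grey cassette from (152,193) to its green end (157,229), the brass plate at (204,221), the jar at (240,148), the mouse at (168,152) and the tape at (386,184). The scene view agrees. The red plate and the red bar are look-alikes.

```bash
cat > m.py <<'E'
from h import *
def comp(c,mask,name):
    P=cloud(c)[mask&(c['range_z']>0)]
    m=np.median(P,0); r=cv2.minAreaRect(P[:,:2].astype(np.float32)); print(name,len(P),m.round(1),'rect',np.round(r[0],1),np.round(r[1],1),round(r[2],1)); return P
def near(P,x,y,r): return np.hypot(P[...,0]-x,P[...,1]-y)<r
E
python3 - <<'E'
from m import *
for f in('t0','s0'):
    c=load(f);P=cloud(c);h=cv2.cvtColor(c['color'],cv2.COLOR_RGB2HSV).astype(int);H,S,V=h[...,0],h[...,1],h[...,2]
    b=load('t0');C=pt(b,290,205,20) ;Z=P[...,2]
    print(f,'C~',C.round())
    n=near(P,C[0],C[1],230)
    red=((H<5)|(H>175))&(S>150)&(V>80)
    R=comp(c,n&red&(Z>160),'handle')
    comp(c,n&(H>=6)&(H<16)&(S>150)&(Z>60),'reader top')
    comp(c,n&(H>50)&(H<75)&(S>120)&(Z>10),'pocket green')
    n2=near(P,C[0],C[1],170)
    D=comp(c,n2&(abs(Z-20)<8)&(S<40)&(V>120),'disc')
    (x,y),r=cv2.minEnclosingCircle(D[:,:2].astype(np.float32));print('disc',x,y,r)
    comp(c,n2&(abs(Z-185)<6)&~red,'tops')
    q=pt(b,154,212,32);n=near(P,q[0],q[1],100)
    comp(c,n&(Z>20)&(Z<45)&~((S>120)&(H>15)&(H<30)),'cassette')
    comp(c,n&(Z>20)&(H>50)&(H<75)&(S>120),'cass green')
    q=pt(b,204,221,8);n=near(P,q[0],q[1],90)
    comp(c,n&(H>14)&(H<28)&(S>90)&(Z<30),'plate')
a=load('s0');b=load('t0')
im=np.hstack([cv2.resize(b['color'][130:270,140:340],(800,560),interpolation=cv2.INTER_CUBIC)]);cv2.imwrite('pics/t0c.png',im[:,:,::-1])
E
```

```text
t0 C~ [ 576. -157.   20.]
handle 121 [ 571.  -151.2  201.8] rect [ 573.8 -154.9] [12.8 95.2] 39.2
reader top 148 [ 393.  -185.4   70.2] rect [ 392.2 -185.7] [27.6 58.8] 10.1
pocket green 40 [ 650.6 -243.2   36. ] rect [ 652.1 -243.7] [30.1 17.3] 40.1
disc 607 [ 486.  -150.    19.6] rect [ 573.2 -154.3] [296.4 296.6] 48.0
disc 564.1190795898438 -157.6692352294922 158.735595703125
tops 552 [ 537.4 -137.3  184.6] rect [ 557.2 -135.4] [228.9 200.2] 40.1
cassette 425 [542.6 319.4  31.8] rect [543.2 320.8] [149.6  33.5] 15.9
cass green 88 [484.5 303.   32.4] rect [485.1 304.4] [28.9 33.5] 14.7
plate 828 [516.  147.1   7.8] rect [517.2 148.4] [102.6 103.3] 6.2
s0 C~ [ 576. -157.   20.]
handle 168 [ 582.9 -154.3  200. ] rect [ 581.7 -154.9] [20.5 96.4] 40.8
reader top 148 [ 408.2 -175.1   71.8] rect [ 534.6 -153.7] [299.5 186.7] 38.6
pocket green 0 [nan nan nan] rect [0. 0.] [0. 0.] 0.0
disc 463 [646.1 -84.   21.2] rect [ 586.9 -146.3] [269.4 296.7] 53.4
disc 567.4187622070312 -153.93521118164062 162.21449279785156
tops 373 [ 558.2 -136.5  184.9] rect [ 564.7 -135.7] [235.4 198.3] 40.1
cassette 383 [551.7 319.3  31.8] rect [547.1 318.2] [156.6  33. ] 16.5
cass green 70 [488.1 300.7  31.9] rect [487.6 300.7] [31.  33.4] 19.6
plate 764 [521.1 145.5   8. ] rect [515.5 143. ] [116.4 107.9] 6.1
  return _methods._mean(a, axis=axis, dtype=dtype,
  ret = um.true_divide(
```

View pics/t0c.png

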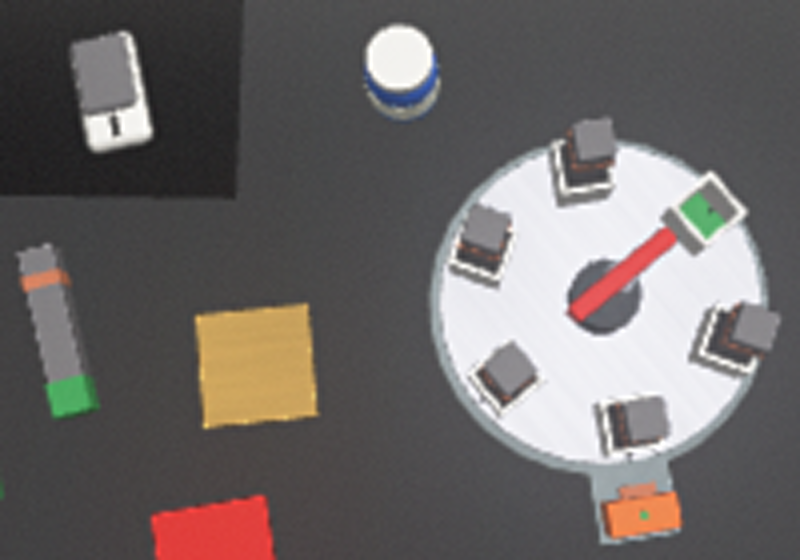

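```bash
cat >> h.py <<'E'
def go(x,y,z,th=None):
    "shift in tool axes (m) and turn (deg) from the measured pose"
    o=bot.observe();R=np.array(o['tool_rot']);p=np.array(o['ee_pos']);t0=np.degrees(np.arctan2(R[1,0],R[0,0]))
    d=R.T@(np.array([x,y,z])-p)/1000
    print('clock',round(o['clock'],2),'p',p.round(1),'th',round(t0,1),'q6',round(o['q'][5],1),'F',np.round(o['force'],1),'w',round(o['width'],1),'| shift',d.round(4),'turn',None if th is None else round((t0-th+180)%360-180,1))
E
python3 - <<'E'
from m import *
go(574,-155,260,129.6)
b=load('t0');P=cloud(b)
n=near(P,574,-155,45)&(b['color'].max(-1)<110);Q=P[n]
print(np.histogram(Q[:,2],bins=range(0,220,15)))
for z in (25,90,150,175):
    s=Q[abs(Q[:,2]-z)<15]
    if len(s): print(z,np.hypot(s[:,0]-574,s[:,1]+155).max())
E
```

```text
clock 0.1 p [ 267.7 -536.4  230.3] th 26.5 q6 -4.9 F [ 0.6 -0.7  0.1] w 85.3 | shift [ 0.4444 -0.2046 -0.0293] turn -103.1
(array([ 0,  0,  0,  2,  6, 62,  1,  1,  1,  1,  0,  0,  0,  0]), array([  0,  15,  30,  45,  60,  75,  90, 105, 120, 135, 150, 165, 180,
       195, 210]))
90 29.901016889967387
150 11.428668600247091
```

Call:
{"name": "play_rows", "arguments": {
  "motion": [0.05,-0.02,-0.03,-10.5,1,0.1,-0.045,-0.03,-21,1,0.15,-0.07,-0.03,-31.5,1,0.2,-0.09,-0.03,-42,1,0.25,-0.115,-0.03,-52.5,1,0.3,-0.14,-0.03,-63,1,0.35,-0.16,-0.03,-73.5,1,0.4,-0.185,-0.03,-84,1,0.444,-0.205,-0.03,-94,1,0.444,-0.205,-0.03,-103,1]
}}

```text
clock: 1.35
ee_pos: [575.0, -151.9, 260.4]
tool_rot: [[-0.644, 0.765, -0.001], [0.765, 0.644, 0.001], [0.002, 0.0, -1.0]]
force: [-0.5, -0.2, -0.2]
width: 85.7
finger_force: 0.0
```

```bash
python3 - <<'E'
from m import *
go(574,-155,181,129.6)
c=save('wrist','w1');print(np.linalg.inv(c['view'])[:3].round(2).tolist())
E
```

```text
clock 1.35 p [ 575.  -151.9  260.4] th 130.1 q6 -59.8 F [-0.5 -0.2 -0.2] w 85.7 | shift [-0.0019 -0.0028  0.0794] turn 0.5
[[0.76, 0.62, 0.19, 525.27], [0.64, -0.73, -0.23, -93.2], [0.0, 0.3, -0.96, 403.51]]
```

View pics/w1.png

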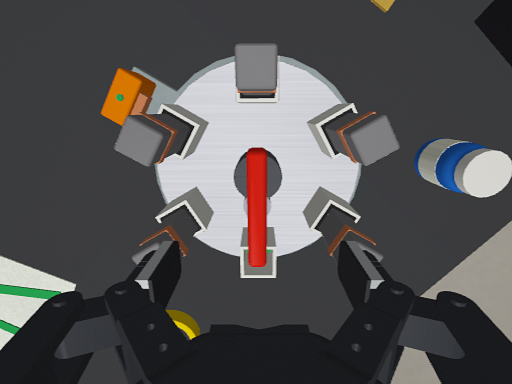

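The wrist view shows the red bar upright in the image from (257,150) to (257,265), midway between the fingers, with the empty pocket at (258,262).

```bash
python3 - <<'E'
from m import *
c=load('w1');P=cloud(c);h=cv2.cvtColor(c['color'],cv2.COLOR_RGB2HSV).astype(int);H,S,V=h[...,0],h[...,1],h[...,2]
red=((H<6)|(H>174))&(S>150)&(V>60)&near(P,574,-155,100)
comp(c,red&(P[...,2]>192),'handle')
comp(c,(H>=7)&(H<16)&(S>150)&(P[...,2]>63)&(P[...,2]<80),'reader')
E
```

```text
handle 2172 [ 570.4 -149.6  202.6] rect [ 574.7 -154.9] [15.5 99.2] 40.5
reader 220 [ 402.8 -176.    67.9] rect [ 393.4 -187.4] [30.6 59.6] 10.6
```

Call:
{"name": "play_rows", "arguments": {
  "motion": [0,0,0.03,0,1,0,0,0.06,0,1,0,0,0.079,0,1,0,0,0.079,0,1]
}}

```text
clock: 1.9
ee_pos: [572.3, -155.1, 180.3]
tool_rot: [[-0.635, 0.772, -0.004], [0.772, 0.635, 0.001], [0.003, -0.002, -1.0]]
force: [-0.1, 0.8, -0.3]
width: 85.1
finger_force: 0.0
```

```bash
python3 - <<'E'
from h import *
go(574.7,-154.9,181,130.5)
E
```

```text
clock 1.9 p [ 572.3 -155.1  180.3] th 129.4 q6 -59.5 F [-0.1  0.8 -0.3] w 85.1 | shift [-0.0014  0.0019 -0.0007] turn -1.1
```

Call:
{"name": "play_rows", "arguments": {
  "motion": [-0.001,0.002,0,-1,0,-0.001,0.002,0,-1,0,-0.001,0.002,0,-1,0,-0.001,0.002,0,-1,0,-0.001,0.002,0,-1,0,-0.001,0.002,0,-1,0]
}}

```text
clock: 2.65
ee_pos: [576.0, -155.9, 185.0]
tool_rot: [[-0.649, 0.761, 0.001], [0.761, 0.649, -0.003], [-0.003, -0.001, -1.0]]
force: [-8.3, -0.6, 12.7]
width: 14.6
finger_force: 94.4
```

Call:
{"name": "play_rows", "arguments": {
  "motion": [0,0,-0.003,4,0,0,0,-0.003,12,0,0,0,-0.003,20,0,0,0,-0.003,28,0,0,0,-0.003,36,0,0,0,-0.003,44,0,0,0,-0.003,52,0,0,0,-0.003,60,0,0,0,-0.003,66,0,0,0,-0.003,70,0]
}}

```text
clock: 3.9
ee_pos: [576.3, -155.8, 185.1]
tool_rot: [[0.495, 0.869, 0.001], [0.869, -0.495, -0.002], [-0.001, 0.002, -1.0]]
force: [5.0, -5.2, -5.5]
width: 14.5
finger_force: 91.9
```

Call:
{"name": "play_rows", "arguments": {
  "motion": [0,0,0,8,0,0,0,0,16,0,0,0,0,24,0,0,0,0,32,0,0,0,0,40,0,0,0,0,46,0,0,0,0,50,0,0,0,0,50,0,0,0,0,50,0]
}}

```text
clock: 5.03
ee_pos: [576.4, -156.0, 185.1]
tool_rot: [[0.983, 0.182, 0.001], [0.182, -0.983, -0.002], [0.001, 0.002, -1.0]]
force: [7.7, -6.5, -6.9]
width: 14.5
finger_force: 89.5
```

```bash
python3 - <<'E'
from h import *
go(574.7,-154.9,181,10.2)
E
```

```text
clock 5.03 p [ 576.4 -156.   185.1] th 10.5 q6 59.5 F [ 7.7 -6.5 -6.9] w 14.5 | shift [-0.0015 -0.0014  0.0041] turn 0.3
```

Call:
{"name": "play_rows", "arguments": {
  "motion": [0,0,0,0,1,0,0,0,0,1,0,0,0,0,1,0,0,0,0,1,0,0,-0.04,0,1,0,0,-0.09,0,1,0,0,-0.12,0,1]
}}

```text
clock: 5.9
ee_pos: [576.5, -154.9, 308.5]
tool_rot: [[0.983, 0.183, 0.003], [0.183, -0.983, -0.001], [0.003, 0.002, -1.0]]
force: [0.4, -0.1, 0.2]
width: 85.1
finger_force: 0.0
```

```bash
cat > car.py <<'E'
from m import *
def car(f):
    c=load(f);P=cloud(c);h=cv2.cvtColor(c['color'],cv2.COLOR_RGB2HSV).astype(int);H,S,V=h[...,0],h[...,1],h[...,2];Z=P[...,2]
    n=near(P,575,-155,230)
    comp(c,n&((H<6)|(H>174))&(S>150)&(V>60)&(Z>192)&(Z<212),'handle')
    comp(c,n&(H>50)&(H<75)&(S>120)&(Z>20)&(Z<50),'floor')
    q=near(P,465.5,-174,45)
    comp(c,q&(abs(Z-95)<7),'rim')
    comp(c,n&(H>=7)&(H<16)&(S>150)&(Z>63)&(Z<80),'reader')
E
python3 - <<'E'
from car import *
save('top','t1');save('wrist','w2')
for f in('t1','w2'): print(f);car(f)
go(543+.961*48,320+.276*48,120,16)
E
```

```text
t1
handle 72 [ 555.4 -157.2  202.5] rect [ 554.  -157.9] [52.5 12.1] 8.2
floor 8 [ 461.8 -178.    34.5] rect [ 465.2 -176. ] [27.4 20.3] 25.3
rim 69 [ 467.2 -175.4   95.4] rect [ 466.1 -174.6] [45.2 46.1] 10.1
reader 118 [ 393.5 -191.5   70.2] rect [ 392.8 -187.1] [27.  56.9] 9.0
w2
handle 1455 [ 579.8 -154.6  202.5] rect [ 576.2 -155.3] [98.  15.2] 10.8
floor 31 [ 452. -166.   36.] rect [ 453.6 -178. ] [ 9.8 35.8] 11.5
rim 341 [ 456.6 -178.    95. ] rect [ 467.3 -174.6] [46.5 45.1] 10.4
reader 104 [ 407.4 -179.1   66.3] rect [ 399.6 -186.1] [37.4 58.3] 11.2
clock 6.0 p [ 577.6 -155.3  310.7] th 10.5 q6 59.5 F [ 0.6 -0.5  0.3] w 85.1 | shift [ 0.0992 -0.4789  0.1894] turn -5.5
```

View pics/w2.png

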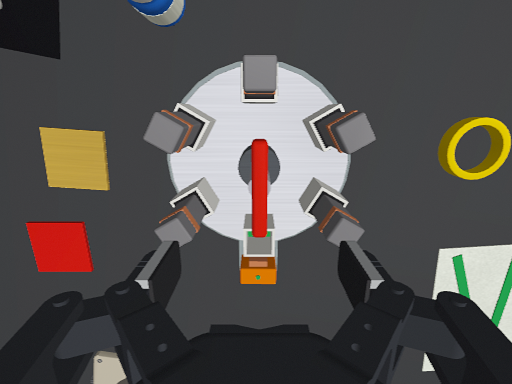

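The wrist view shows the empty pocket at (258,238) lined up with the reader at (258,270), so the carousel has clicked in.

Call:
{"name": "play_rows", "arguments": {
  "motion": [0.01,-0.05,0,0,1,0.02,-0.1,0,0,1,0.03,-0.15,0.01,-1,1,0.04,-0.2,0.02,-2,1,0.05,-0.255,0.04,-3,1,0.065,-0.31,0.06,-4,1,0.078,-0.37,0.08,-5,1,0.09,-0.43,0.1,-5.5,1,0.099,-0.479,0.11,-5.5,1,0.099,-0.479,0.11,-5.5,1]
}}

```text
clock: 7.25
ee_pos: [583.1, 337.8, 191.5]
tool_rot: [[0.96, 0.28, -0.005], [0.28, -0.96, -0.001], [-0.005, -0.0, -1.0]]
force: [-0.0, -1.4, 0.3]
width: 85.3
finger_force: 0.0
```

```bash
python3 - <<'E'
from m import *
c=save('wrist','w3');P=cloud(c);h=cv2.cvtColor(c['color'],cv2.COLOR_RGB2HSV).astype(int);H,S,V=h[...,0],h[...,1],h[...,2];Z=P[...,2]
n=near(P,544,320,95)
comp(c,n&(Z>27)&(Z<37),'cass')
comp(c,n&(Z>27)&(Z<37)&(H>50)&(H<75)&(S>120),'green')
q=near(P,517,147,95)
comp(c,q&(H>14)&(H<28)&(S>90)&(Z<30),'plate')
go(544+.961*55,320+.276*55,1,16)
E
```

```text
cass 3196 [551.7 323.1  32.4] rect [544.5 321.4] [150.3  32.2] 16.4
green 545 [486.8 304.5  32.7] rect [486.9 304.4] [30.1 31.9] 15.9
plate 3290 [539.2 138.3   8.4] rect [518.8 143.4] [ 99.8 107.8] 6.6
clock 7.3 p [584.1 335.8 192.6] th 16.2 q6 99.3 F [ 0.4 -1.2 -1. ] w 85.4 | shift [0.0128 0.004  0.1915] turn 0.2
```

View pics/w3.png

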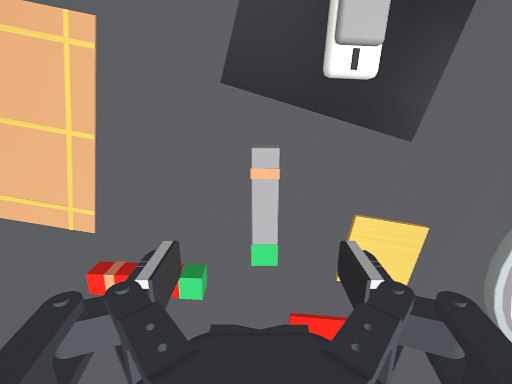

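The wrist view shows the cassette from its copper end (265,150) to its green end (264,262). It is centred between the fingers, and nothing else is within reach of them.

Call:
{"name": "play_rows", "arguments": {
  "motion": [0.015,0.003,0.05,0,1,0.02,0.003,0.1,0,1,0.02,0.003,0.15,0,1,0.02,0.003,0.17,0,1,0.02,0.003,0.17,0,1]
}}

```text
clock: 7.92
ee_pos: [604.9, 335.6, 24.0]
tool_rot: [[0.961, 0.275, -0.003], [0.275, -0.961, -0.001], [-0.003, 0.001, -1.0]]
force: [0.5, 0.8, 0.4]
width: 85.5
finger_force: 0.0
```

```bash
python3 - <<'E'
from h import *
for i in range(2): go(604,338.7,6,16.4)
E
```

```text
clock 7.92 p [604.9 335.6  24. ] th 16.0 q6 98.8 F [0.5 0.8 0.4] w 85.5 | shift [-0.     -0.0032  0.018 ] turn -0.4
clock 7.92 p [604.9 335.6  24. ] th 16.0 q6 98.8 F [0.5 0.8 0.4] w 85.5 | shift [-0.     -0.0032  0.018 ] turn -0.4
```

Call:
{"name": "play_rows", "arguments": {
  "motion": [0,-0.003,0.016,0,1,0,-0.003,0.016,0,0,0,-0.003,0.016,0,0,0,-0.003,0.016,0,0,0,-0.003,0.016,0,0,0,-0.003,0.016,0,0]
}}

```text
clock: 8.68
ee_pos: [605.9, 340.2, 10.7]
tool_rot: [[0.961, 0.276, 0.002], [0.276, -0.961, 0.001], [0.002, -0.0, -1.0]]
force: [0.2, -0.7, 5.0]
width: 30.7
finger_force: 60.9
```

Call:
{"name": "play_rows", "arguments": {
  "motion": [0,0,-0.04,0,0,0,0,-0.09,0,0,0,0,-0.14,0,0,0,0,-0.18,0,0,0,0,-0.2,0,0,0,0,-0.2,0,0]
}}

```text
clock: 9.43
ee_pos: [605.6, 340.1, 210.3]
tool_rot: [[0.961, 0.276, 0.002], [0.276, -0.961, 0.001], [0.002, -0.0, -1.0]]
force: [-0.2, 0.2, -3.1]
width: 30.7
finger_force: 60.1
```

```bash
python3 - <<'E'
from m import *
go(518,145,180,16.4)
c=save('wrist','w4');s=save('scene','s4')
x=cv2.resize(s['color'][130:300,230:430],(510,384));cv2.imwrite('pics/c4.png',cv2.resize(np.hstack([c['color'],x]),(800,300))[:,:,::-1])
E
```

```text
clock 9.43 p [605.6 340.1 210.3] th 16.0 q6 99.1 F [-0.2  0.2 -3.1] w 30.7 | shift [-0.1381  0.1634  0.0299] turn -0.4
```

View pics/c4.png

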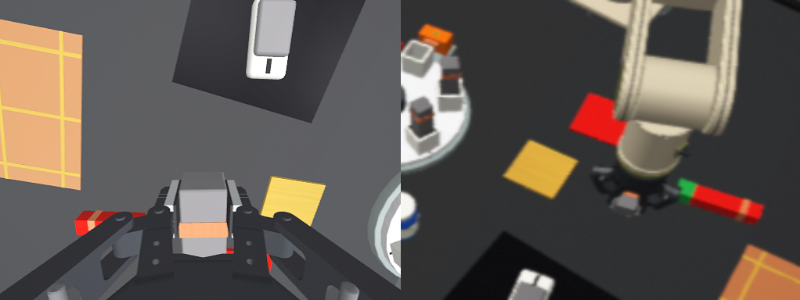

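The wrist view shows the cassette held at its copper end, with the band at about (204,230) and the end face at about (203,182). Whether it hangs upright is not clear, so I'll measure the tilt from the depth image.

```bash
python3 - <<'E'
from m import *
R=np.array(bot.observe()['tool_rot']);p=np.array(bot.observe()['ee_pos'])
for f in('w4','s4'):
    c=load(f);P=(cloud(c)-p)@R
    m=(abs(P[...,1])<13)&(P[...,2]<170)&(P[...,2]>-60)&(abs(P[...,0])<160)&(c['range_z']>0)&(np.abs(P[...,0])<140)
    Q=P[m];print(f,len(Q))
    for z in range(-60,170,5):
        s=Q[abs(Q[:,2]-z)<2.5]
        if len(s)>3: print(z,len(s),np.percentile(s[:,0],[2,50,98]).round(1))
E
```

```text
w4 5242
-25 4268 [-38.  -10.6  12.3]
-20 223 [11.8 12.5 13.1]
-15 194 [11.9 12.5 13.1]
-10 183 [12.  12.6 13.2]
-5 171 [12.1 12.6 13.2]
0 150 [12.2 12.7 13.2]
5 53 [12.1 12.7 13.2]
s4 115
-30 6 [-9.8  8.7 14.7]
-25 40 [-13.9  -2.4  15.5]
-20 36 [-18.   3.  15.]
-15 9 [-4.  13.8 16.6]
-10 5 [11.4 12.9 14. ]
-5 5 [11.5 13.  15.9]
0 8 [10.1 13.1 14.9]
5 6 [11.9 13.2 13.9]
```

The cassette is still level, so the pads hold it rigidly. I'll go low and see whether the opening value can soften the grip enough for it to pivot.

Call:
{"name": "play_rows", "arguments": {
  "motion": [0,0,0.05,0,0,0,0,0.1,0,0,0,0,0.14,0,0,0,0,0.155,0,0,0,0,0.155,0,0.3,0,0,0.155,0,0.3]
}}

```text
clock: 10.28
ee_pos: [606.3, 340.5, 56.5]
tool_rot: [[0.961, 0.276, 0.003], [0.276, -0.961, 0.001], [0.003, -0.0, -1.0]]
force: [1.3, 0.0, -1.7]
width: 30.8
finger_force: 60.0
```

Call:
{"name": "play_rows", "arguments": {
  "motion": [0,0,0,0,0.34,0,0,0,0,0.34]
}}

```text
clock: 10.52
ee_pos: [605.9, 340.3, 56.0]
tool_rot: [[0.961, 0.276, 0.002], [0.276, -0.961, 0.001], [0.002, -0.0, -1.0]]
force: [-0.1, -0.1, -1.7]
width: 30.8
finger_force: 60.0
```

Call:
{"name": "play_rows", "arguments": {
  "motion": [0,0,0,0,0.355,0,0,0,0,0.355]
}}

```text
clock: 10.78
ee_pos: [605.0, 339.8, 54.5]
tool_rot: [[0.961, 0.276, 0.0], [0.276, -0.961, 0.0], [0.0, -0.0, -1.0]]
force: [-0.5, -0.2, -1.5]
width: 31.0
finger_force: 60.0
```

Call:
{"name": "play_rows", "arguments": {
  "motion": [0,0,0,0,0.362,0,0,0,0,0.362]
}}

```text
clock: 11.02
ee_pos: [604.9, 339.8, 54.2]
tool_rot: [[0.961, 0.276, -0.0], [0.276, -0.961, -0.0], [-0.0, 0.0, -1.0]]
force: [0.4, -0.4, -2.1]
width: 30.9
finger_force: 46.9
```

Call:
{"name": "play_rows", "arguments": {
  "motion": [0,0,0,0,0.368,0,0,0,0,0.368]
}}

```text
clock: 11.28
ee_pos: [604.9, 339.8, 54.3]
tool_rot: [[0.961, 0.276, -0.0], [0.276, -0.961, -0.0], [-0.0, -0.0, -1.0]]
force: [-0.2, -1.3, -2.9]
width: 31.5
finger_force: 27.4
```

The grip force can be graded by the opening, so I'll soften it further until the cassette pivots.

Call:
{"name": "play_rows", "arguments": {
  "motion": [0,0,0,0,0.372,0,0,0,0,0.372,0,0,0,0,0.372]
}}

```text
clock: 11.65
ee_pos: [605.0, 339.8, 54.4]
tool_rot: [[0.961, 0.276, 0.0], [0.276, -0.961, 0.0], [0.0, -0.0, -1.0]]
force: [-0.2, -0.4, -1.8]
width: 31.7
finger_force: 9.5
```

```bash
cat > tilt.py <<'E'
from m import *
def tilt():
    o=bot.observe();R=np.array(o['tool_rot']);p=np.array(o['ee_pos'])
    c=vision.capture('wrist');P=(cloud(c)-p)@R
    # normals from local patches inside bar strip
    m=(abs(P[...,1])<10)&(P[...,2]<p[2]-8)&(P[...,2]>-60)&(P[...,0]>-130)&(P[...,0]<60)&(c['range_z']>0)
    n,lab=cv2.connectedComponents(m.astype(np.uint8))
    Q=P[m];gx=np.round(Q[:,0]/6)*6
    for x in np.unique(gx):
        s=Q[gx==x]
        if len(s)>8: print(int(x),len(s),np.percentile(s[:,2],[5,50,95]).round(1))
    print('w',o['width'],'ff',o['finger_force'],'z',p[2],o['clock'])
E
python3 -c "
from tilt import *
tilt()"
```

```text
-60 115 [-2.3 -1.4 -0. ]
-54 172 [-4.2 -3.1 -2.1]
-48 177 [-6.2 -5.2 -4.1]
-42 178 [-8.3 -7.3 -6. ]
-36 211 [-10.3  -9.2  -8.1]
-30 215 [-12.4 -11.2 -10.2]
-24 216 [-14.9 -14.  -12.7]
-18 265 [-17.  -15.9 -14.7]
-12 290 [-18.6 -17.4 -16.3]
-6 290 [-20.6 -19.5 -18.3]
0 313 [-22.7 -21.6 -20.3]
6 458 [-24.2 -23.1 -21.1]
12 935 [-21.3 -13.6  -4.9]
18 386 [-4.4  0.3  4.7]
w 31.70199348496481 ff 9.507155567407608 z 54.42392017694748 11.65
```

It pivots: about 18° now. I'll lift with this light grip so that it swings down.

Call:
{"name": "play_rows", "arguments": {
  "motion": [0,0,-0.01,0,0.372,0,0,-0.02,0,0.372,0,0,-0.03,0,0.372,0,0,-0.04,0,0.372,0,0,-0.05,0,0.372,0,0,-0.06,0,0.372,0,0,-0.07,0,0.372,0,0,-0.08,0,0.372,0,0,-0.09,0,0.372,0,0,-0.1,0,0.372]
}}

```text
clock: 12.95
ee_pos: [605.0, 339.8, 154.9]
tool_rot: [[0.961, 0.276, -0.0], [0.276, -0.961, -0.0], [-0.0, 0.0, -1.0]]
force: [0.4, 0.2, -3.4]
width: 32.1
finger_force: 9.0
```

```bash
python3 -c "
from tilt import *
tilt()"
```

```text
-96 20 [82.4 83.3 84.3]
-90 21 [74.8 75.3 76.3]
-84 21 [67.3 68.3 69.2]
-78 23 [62.9 63.7 64.5]
-72 27 [54.5 59.2 60.2]
-66 36 [47.5 52.3 54. ]
-60 32 [41.4 42.7 47.3]
-54 25 [36.5 37.3 38.3]
-48 52 [27.6 30.5 33.4]
-42 29 [23.2 23.9 24.9]
-36 58 [15.4 17.3 20.7]
-30 60 [ 8.6 10.9 13.3]
-24 38 [0.3 5.6 6.6]
-18 90 [-6.4 -3.5 -0. ]
-12 108 [-11.7  -8.8  -7.3]
-6 113 [-19.2 -16.1 -13.1]
0 173 [-24.9 -23.6 -20.3]
6 618 [-24.9 -22.6 -19.7]
12 595 [-20.  -17.1 -14.4]
18 552 [-14.5 -11.9  -9. ]
24 417 [-9.5 -7.  -4.5]
w 32.06858218169696 ff 8.99969682097435 z 154.94354293609516 12.95
```

Call:
{"name": "play_rows", "arguments": {
  "motion": [0,0,-0.02,0,0.373,0,0,-0.02,0,0.374,0,0,-0.02,0,0.374,0,0,-0.02,0,0.374]
}}

```text
clock: 13.5
ee_pos: [604.8, 339.7, 173.8]
tool_rot: [[0.961, 0.276, -0.001], [0.276, -0.961, -0.0], [-0.001, 0.0, -1.0]]
force: [-1.0, -0.2, -0.6]
width: 31.7
finger_force: 0.0
```

```bash
cat >> tilt.py <<'E'
def tilt2():
    o=bot.observe();R=np.array(o['tool_rot']);p=np.array(o['ee_pos'])
    c=vision.capture('wrist');P=(cloud(c)-p)@R
    m=(abs(P[...,1])<10)&(P[...,2]<p[2]-8)&(P[...,2]>-60)&(P[...,0]>-130)&(P[...,0]<60)&(c['range_z']>0)
    Q=P[m][:,[0,2]];rng=np.random.default_rng(0)
    for k in range(2):
        best=None
        for _ in range(300):
            a,b=Q[rng.choice(len(Q),2,replace=False)];d=b-a;L=np.hypot(*d)
            if L<8: continue
            nn=np.array([-d[1],d[0]])/L;i=abs((Q-a)@nn)<1
            if best is None or i.sum()>best.sum(): best=i
        s=Q[best];u=np.linalg.svd(s-s.mean(0))[2][0]
        print('line',len(s),'from',s[s[:,1].argmin()].round(1),'to',s[s[:,1].argmax()].round(1),'angle from vertical',np.degrees(np.arctan2(u[0],u[1])%np.pi).round(1))
        Q=Q[~best]
        if len(Q)<60: break
    print('w',round(o['width'],2),'ff',round(o['finger_force'],1),'p',p.round(1),o['clock'])
E
python3 -c "
from tilt import *
tilt2()"
```

```text
line 1310 from [33.9 19.5] to [ 57.7 165.8] angle from vertical 8.8
line 1164 from [33.2 19.8] to [ 4.5 26. ] angle from vertical 98.5
w 31.74 ff 0.0 p [604.8 339.7 173.8] 13.5
```

The cassette slipped out of the light grip. It is near upright on the table, its top about 20 mm below the tips, leaning about 9°. I'll open the fingers and look again.

Call:
{"name": "play_rows", "arguments": {
  "motion": [0.01,0,0,0,0.9]
}}

```text
clock: 13.68
ee_pos: [614.6, 342.7, 174.3]
tool_rot: [[0.961, 0.276, -0.0], [0.276, -0.961, -0.0], [-0.0, -0.0, -1.0]]
force: [-0.3, 0.1, -0.2]
width: 49.0
finger_force: 0.0
```

```bash
python3 -c "
from tilt import *
tilt2()"
```

```text
line 1289 from [34.2 20.8] to [58.3 25.2] angle from vertical 83.9
line 99 from [32.5 22.6] to [57.1 25.9] angle from vertical 84.2
w 48.97 ff 0.0 p [614.6 342.7 174.3] 13.675
```

Call:
{"name": "play_rows", "arguments": {
  "motion": [0.043,0,0.042,0,0.6,0.055,0,0.055,0,0.2,0.055,0,0.06,0,0,0.055,0,0.06,0,0]
}}

```text
clock: 14.22
ee_pos: [667.2, 357.7, 114.1]
tool_rot: [[0.961, 0.276, -0.001], [0.276, -0.961, -0.0], [-0.001, -0.0, -1.0]]
force: [0.5, -0.7, -2.9]
width: 30.4
finger_force: 59.6
```

```bash
python3 -c "
from tilt import *
tilt2()
c=save('wrist','w5')"
```

```text
line 2889 from [ 17.1 -39. ] to [ 45.  -26.4] angle from vertical 69.3
line 251 from [ 15.4 -37.6] to [ 44.7 -28.9] angle from vertical 76.0
w 30.42 ff 59.6 p [667.2 357.7 114.1] 14.225
```

View pics/w5.png

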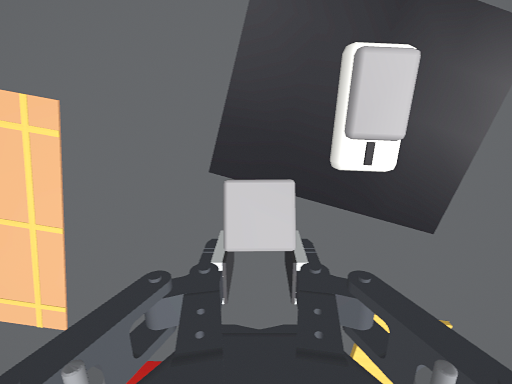

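I caught it again. The top face at (260,215) shows it held and leaning about 22° towards +x, with the foot almost on the table. Dragging the foot against the table with the tool moving -x should stand it up.

Call:
{"name": "play_rows", "arguments": {
  "motion": [0,0,0.003,0,0,-0.005,0,0.003,0,0,-0.01,0,0.002,0,0,-0.015,0,0.002,0,0,-0.02,0,0.002,0,0,-0.02,0,0.002,0,0]
}}

```text
clock: 15.08
ee_pos: [647.9, 352.3, 112.9]
tool_rot: [[0.961, 0.276, 0.0], [0.276, -0.961, 0.0], [0.0, -0.0, -1.0]]
force: [0.4, 0.2, 6.5]
width: 29.7
finger_force: 60.3
```

```bash
python3 -c "
from tilt import *
tilt2()"
```

```text
line 2910 from [ 16.7 -39.1] to [ 45.  -26.4] angle from vertical 69.2
line 213 from [ 15.8 -37.5] to [ 44.6 -24.9] angle from vertical 68.7
w 29.7 ff 60.3 p [647.9 352.3 112.9] 15.075
```

Call:
{"name": "play_rows", "arguments": {
  "motion": [0,0,0.004,0,0,-0.005,0,0.006,0,0,-0.01,0,0.006,0,0.36,-0.015,0,0.006,0,0.36,-0.02,0,0.006,0,0.36,-0.02,0,0.006,0,0.36]
}}

```text
clock: 15.88
ee_pos: [632.3, 348.1, 112.3]
tool_rot: [[0.961, 0.276, 0.009], [0.276, -0.961, 0.004], [0.01, -0.001, -1.0]]
force: [2.2, 0.2, 20.7]
width: 31.1
finger_force: 33.9
```

```bash
python3 -c "
from tilt import *
tilt2()"
```

```text
line 3031 from [ 15.6 -41.3] to [ 43.8 -32. ] angle from vertical 75.8
line 209 from [ 13.7 -39.7] to [ 43.5 -31. ] angle from vertical 75.6
w 31.15 ff 33.9 p [632.3 348.1 112.3] 15.875
```

Working: the tilt is down to 14°. Continuing.

Call:
{"name": "play_rows", "arguments": {
  "motion": [-0.005,0,0,0,0.36,-0.01,0,0,0,0.36,-0.015,0,0,0,0.36,-0.02,0,0,0,0.36,-0.025,0,0,0,0.36,-0.03,0,0,0,0.36,-0.03,0,0,0,0.36]
}}

```text
clock: 16.8
ee_pos: [599.6, 338.3, 106.0]
tool_rot: [[0.961, 0.276, -0.001], [0.276, -0.961, -0.0], [-0.001, 0.0, -1.0]]
force: [1.5, -0.1, 2.9]
width: 31.0
finger_force: 31.1
```

```bash
python3 -c "
from tilt import *
tilt2()"
```

```text
line 3233 from [ 11.4 -45.4] to [ 40.5 -43.3] angle from vertical 89.9
line 1962 from [ 40.1 -45.7] to [41.6 97.8] angle from vertical 0.2
w 31.0 ff 31.1 p [599.6 338.3 106. ] 16.8
```

It stands upright. I'll let go, centre the gripper on it (+26 mm in tool x) and take it again.

Call:
{"name": "play_rows", "arguments": {
  "motion": [0,0,0,0,0.6,0,0,0,0,0.8,0,0,0,0,0.8,0.01,0,-0.004,0,0.8,0.02,0,-0.004,0,0.8,0.026,0,-0.004,0,0.8,0.026,0,-0.004,0,0.8]
}}

```text
clock: 17.73
ee_pos: [625.7, 345.6, 110.0]
tool_rot: [[0.961, 0.276, -0.0], [0.276, -0.961, -0.0], [-0.0, 0.0, -1.0]]
force: [-0.9, 0.7, -0.1]
width: 68.4
finger_force: 0.0
```

```bash
python3 -c "
from tilt import *
tilt2()"
```

```text
line 2818 from [ 13.  -41.9] to [ 14.4 100.7] angle from vertical 0.2
line 2390 from [ 11.3 -41.4] to [-16.1 -39.3] angle from vertical 90.2
w 68.35 ff 0.0 p [625.7 345.6 110. ] 17.725
```

Call:
{"name": "play_rows", "arguments": {
  "motion": [-0.002,0,0,0,0,-0.002,0,0,0,0,-0.002,0,0,0,0,-0.002,0,0,0,0,-0.002,0,0,0,0,-0.002,0,-0.02,0,0,-0.002,0,-0.05,0,0,-0.002,0,-0.06,0,0,-0.002,0,-0.06,0,0]
}}

```text
clock: 18.9
ee_pos: [623.9, 345.4, 171.8]
tool_rot: [[0.961, 0.276, 0.002], [0.276, -0.961, 0.001], [0.002, -0.0, -1.0]]
force: [0.7, -1.0, -2.7]
width: 31.7
finger_force: 59.5
```

```bash
python3 -c "
from tilt import *
tilt2(); go(518,146,150,16)"
```

```text
line 2756 from [ 15.1 -41.4] to [ 16.6 107.7] angle from vertical 0.2
line 2388 from [ 11.9 -40.9] to [ -4.3 -38.9] angle from vertical 90.1
w 31.68 ff 59.5 p [623.9 345.4 171.8] 18.9
clock 18.95 p [623.2 345.  170.2] th 16.0 q6 98.8 F [-0.6  0.3 -2.7] w 31.3 | shift [-0.156   0.1623  0.0202] turn 0.0
```

Call:
{"name": "play_rows", "arguments": {
  "motion": [-0.02,0.022,0,0,0,-0.05,0.052,0,0,0,-0.08,0.083,0,0,0,-0.11,0.114,0,0,0,-0.135,0.14,0,0,0,-0.15,0.156,0.01,0,0,-0.156,0.162,0.025,0,0,-0.156,0.162,0.04,0,0,-0.156,0.162,0.046,0,0,-0.156,0.162,0.046,0,0]
}}

```text
clock: 20.2
ee_pos: [517.7, 146.9, 123.3]
tool_rot: [[0.961, 0.277, -0.002], [0.277, -0.961, -0.0], [-0.002, -0.0, -1.0]]
force: [0.4, -0.6, -2.8]
width: 31.7
finger_force: 59.9
```

```bash
python3 -c "
from tilt import *
go(518,146,118,16);tilt2();s=save('scene','s6')
cv2.imwrite('pics/c6.png',cv2.resize(s['color'][150:270,260:390],(650,600))[:,:,::-1])"
```

```text
clock 20.2 p [517.7 146.9 123.3] th 16.1 q6 84.3 F [ 0.4 -0.6 -2.8] w 31.7 | shift [0.0001 0.001  0.0053] turn 0.1
line 2782 from [ 15.4 -41.1] to [ 15.8 115.2] angle from vertical 0.2
line 2399 from [ 14.9 -41. ] to [-11.4 -38.8] angle from vertical 90.4
w 31.69 ff 59.9 p [517.7 146.9 123.3] 20.2
```

View pics/c6.png

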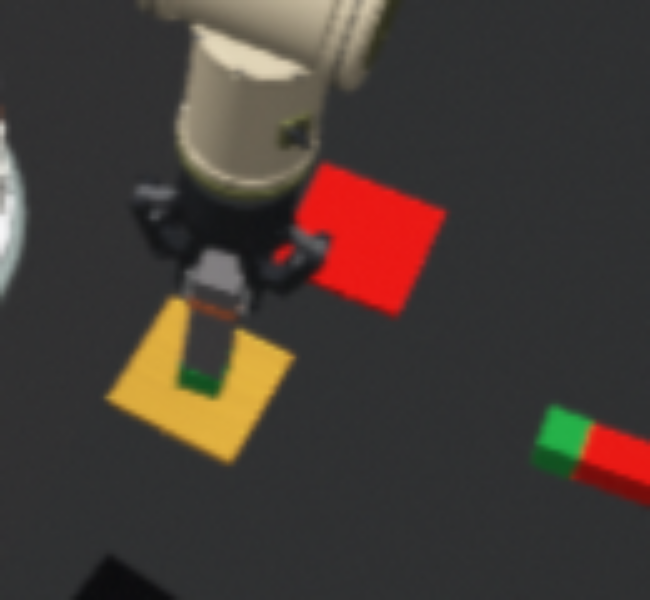

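The scene crop shows the cassette upright, green end down at (200,383), over the middle of the brass plate. Lowering it now.

Call:
{"name": "play_rows", "arguments": {
  "motion": [0,0,0.002,0,0,0,0,0.004,0,0,0,0,0.0055,0,0,0,0,0.0055,0,0]
}}

```text
clock: 20.8
ee_pos: [517.9, 146.3, 118.7]
tool_rot: [[0.961, 0.276, -0.0], [0.276, -0.961, -0.0], [-0.0, -0.0, -1.0]]
force: [-1.2, -0.3, -2.5]
width: 31.2
finger_force: 59.9
```

Call:
{"name": "play_rows", "arguments": {
  "motion": [0,0,0.001,0,0,0,0,0.002,0,0,0,0,0.002,0,0]
}}

```text
clock: 21.18
ee_pos: [518.5, 146.4, 118.4]
tool_rot: [[0.961, 0.276, 0.001], [0.276, -0.961, 0.0], [0.001, 0.0, -1.0]]
force: [-3.3, -1.8, 8.4]
width: 31.8
finger_force: 61.3
```

Contact with the plate. I'll let go, wait, and check.

Call:
{"name": "play_rows", "arguments": {
  "motion": [0,0,0,0,0.6,0,0,0,0,0.8,0,0,0,0,0.8,0,0,0,0,0.8,0,0,0,0,0.8,0,0,0,0,0.8,0,0,0,0,0.8,0,0,0,0,0.8]
}}

```text
clock: 22.18
ee_pos: [518.0, 146.3, 116.8]
tool_rot: [[0.961, 0.276, -0.0], [0.276, -0.961, 0.0], [0.0, -0.0, -1.0]]
force: [-0.1, 0.1, 0.0]
width: 68.1
finger_force: 0.0
```

```bash
python3 -c "
from tilt import *
tilt2()"
```

```text
line 2835 from [ 17.1 -43.1] to [ 19.3 108.8] angle from vertical 0.2
line 2478 from [ -8.9 -42.5] to [ 16.  -40.4] angle from vertical 90.0
w 68.09 ff 0.0 p [518.  146.3 116.8] 22.175
```

Call:
{"name": "play_rows", "arguments": {
  "motion": [0.001,0,0,0,0,0.001,0,0,0,0,0.001,0,0,0,0,0.001,0,0,0,0,0.001,0,0,0,0,0.001,0,-0.03,0,0,0.001,0,-0.08,0,0,0.001,0,-0.14,0,0,0.001,0,-0.19,0,0,0.001,0,-0.2,0,0]
}}

```text
clock: 23.48
ee_pos: [520.3, 146.9, 321.0]
tool_rot: [[0.961, 0.276, 0.006], [0.276, -0.961, 0.001], [0.006, 0.001, -1.0]]
force: [0.8, 0.3, -3.1]
width: 31.2
finger_force: 60.1
```

```bash
python3 -c "
from tilt import *
tilt2();go(467,-174.8,317,10.4)"
```

```text
line 2838 from [ 16.4 -42.7] to [ 17.1 312.7] angle from vertical 0.2
line 2466 from [ -9.  -42.4] to [ 13.6 -40.4] angle from vertical 90.0
w 31.2 ff 60.1 p [520.3 146.9 321. ] 23.475
clock 23.52 p [519.9 146.8 319.8] th 16.0 q6 84.3 F [-0.5 -0.2 -1.2] w 31.4 | shift [-0.1396  0.2945  0.0023] turn 5.6
```

Call:
{"name": "play_rows", "arguments": {
  "motion": [-0.015,0.03,0,1,0,-0.04,0.08,0,2,0,-0.065,0.135,0,3,0,-0.09,0.19,0,4,0,-0.115,0.24,0,5,0,-0.13,0.275,0,5.6,0,-0.14,0.295,0,5.6,0,-0.14,0.295,0,5.6,0,-0.14,0.295,0,5.6,0]
}}

```text
clock: 24.65
ee_pos: [465.3, -174.8, 315.0]
tool_rot: [[0.984, 0.181, -0.002], [0.181, -0.984, 0.002], [-0.002, -0.002, -1.0]]
force: [0.1, 1.2, -2.7]
width: 31.4
finger_force: 60.4
```

```bash
cat > al.py <<'E'
from tilt import *
def al():
    go(467,-174.8,200,10.4)
    for n in ('top','wrist','scene'):
        c=vision.capture(n);P=cloud(c);o=bot.observe();p=np.array(o['ee_pos']);Z=P[...,2]
        h=cv2.cvtColor(c['color'],cv2.COLOR_RGB2HSV).astype(int);H,S=h[...,0],h[...,1]
        print(n)
        try: comp(c,near(P,467,-175,40)&(abs(Z-95)<6),'rim')
        except Exception: pass
        try: comp(c,near(P,p[0],p[1],45)&(abs(Z-p[2]-41)<5)&(S<40),'bar top')
        except Exception: pass
        try: comp(c,near(P,p[0],p[1],45)&(H>50)&(H<75)&(S>120)&(Z>60),'bar green')
        except Exception: pass
    tilt2()
E
python3 -W ignore -c "
from al import *
al();car_=save('top','t7')"
```

```text
clock 24.65 p [ 465.3 -174.8  315. ] th 10.4 q6 53.1 F [ 0.1  1.2 -2.7] w 31.4 | shift [0.0019 0.0006 0.115 ] turn 0.0
top
rim 1 [ 448.4 -194.7   96.6] rect [ 448.4 -194.7] [0. 0.] 0.0
bar top 0 [nan nan nan] rect [0. 0.] [0. 0.] 0.0
bar green 0 [nan nan nan] rect [0. 0.] [0. 0.] 0.0
wrist
rim 247 [ 482.5 -171.9   95.2] rect [ 473.4 -173.5] [33.4 46. ] 11.0
bar top 5714 [ 469.3 -173.1  356.7] rect [ 466.2 -173.4] [32.7 84.8] 11.5
bar green 301 [ 481.7 -169.7  225. ] rect [ 481.7 -170.4] [ 1.9 32. ] 12.6
scene
rim 64 [ 474.3 -179.    95. ] rect [ 471.4 -177.5] [51.  49.5] 12.9
bar top 78 [ 475.9 -178.5  357.4] rect [ 476.1 -173.9] [70.2 33.2] 74.2
bar green 62 [ 482.8 -164.7  221.8] rect [ 475.5 -166. ] [25.5 43. ] 56.6
line 2835 from [ 15.3 -42.7] to [ 16.7 107. ] angle from vertical 0.2
line 2443 from [  8.9 -42.4] to [-15.2 -40.3] angle from vertical 90.2
w 31.53 ff 60.4 p [ 465.9 -174.6  316.2] 24.8
```

Call:
{"name": "play_rows", "arguments": {
  "motion": [0.001,0.0015,0.03,0,0,0.001,0.0015,0.06,0,0,0.001,0.0015,0.09,0,0,0.001,0.0015,0.1,0,0,0.001,0.0015,0.1,0,0,0.001,0.0015,0.1,0,0]
}}

```text
clock: 25.65
ee_pos: [467.9, -177.2, 218.5]
tool_rot: [[0.983, 0.181, 0.002], [0.181, -0.983, -0.001], [0.002, 0.001, -1.0]]
force: [0.1, -0.6, -2.3]
width: 31.7
finger_force: 60.2
```

```bash
python3 -W ignore -c "
from al import *
go(467,-174.8,200,10.4)
a=np.radians(10.4);ux=np.array([np.cos(a),np.sin(a)]);uy=np.array([np.sin(a),-np.cos(a)])
c=save('wrist','w8');P=cloud(c);Z=P[...,2]
h=cv2.cvtColor(c['color'],cv2.COLOR_RGB2HSV).astype(int);H,S=h[...,0],h[...,1]
for m,n in((near(P,467,-175,40)&(abs(Z-95)<4)&(S<60),'rim'),(near(P,467,-175,40)&(H>45)&(H<80)&(S>100)&(Z>98),'green')):
    Q=P[m];q=Q[:,:2]-[467,-174.8];print(n,len(Q),'rad',np.percentile(q@ux,[1,50,99]).round(1),'tan',np.percentile(q@uy,[1,50,99]).round(1),'z',np.percentile(Q[:,2],[1,99]).round(0))
"
```

```text
clock 25.65 p [ 467.9 -177.2  218.5] th 10.4 q6 53.0 F [ 0.1 -0.6 -2.3] w 31.7 | shift [-0.0004 -0.0025  0.0185] turn 0.0
rim 368 rad [-9.7 19.7 23.2] tan [-22.9  -4.2  22.9] z [91. 97.]
green 306 rad [16.7 17.5 17.9] tan [-14.1   0.8  17.2] z [112. 141.]
```

View pics/w8.png

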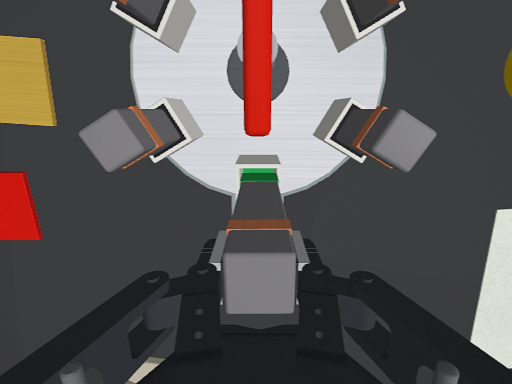

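The wrist view shows the green foot at (259,177) just above the pocket rim at (259,163), about 1.5 mm off in both directions. I'll correct that and insert it.

Call:
{"name": "play_rows", "arguments": {
  "motion": [-0.001,-0.0015,0,0,0,-0.001,-0.0015,0.005,0,0,-0.001,-0.0015,0.012,0,0,-0.001,-0.0015,0.02,0,0,-0.001,-0.0015,0.028,0,0,-0.001,-0.0015,0.036,0,0,-0.001,-0.0015,0.044,0,0,-0.001,-0.0015,0.044,0,0]
}}

```text
clock: 26.7
ee_pos: [465.2, -175.3, 171.8]
tool_rot: [[0.984, 0.181, -0.002], [0.181, -0.984, 0.001], [-0.001, -0.001, -1.0]]
force: [0.0, -0.2, -1.8]
width: 31.3
finger_force: 60.3
```

In the pocket with no contact force. Continuing down.

Call:
{"name": "play_rows", "arguments": {
  "motion": [0,0,0.008,0,0,0,0,0.016,0,0,0,0,0.023,0,0,0,0,0.027,0,0,0,0,0.027,0,0]
}}

```text
clock: 27.32
ee_pos: [465.5, -175.5, 145.3]
tool_rot: [[0.984, 0.181, -0.001], [0.181, -0.984, 0.0], [-0.001, -0.0, -1.0]]
force: [-0.5, 0.7, -2.3]
width: 31.3
finger_force: 60.3
```

Call:
{"name": "play_rows", "arguments": {
  "motion": [0,0,0.001,0,0,0,0,0.002,0,0,0,0,0.003,0,0,0,0,0.003,0,0]
}}

```text
clock: 27.82
ee_pos: [466.3, -176.0, 144.0]
tool_rot: [[0.984, 0.181, 0.001], [0.181, -0.984, -0.001], [0.001, 0.001, -1.0]]
force: [-2.3, -0.2, 4.7]
width: 31.1
finger_force: 61.3
```

Floor contact. I'll release and retreat upwards.

Call:
{"name": "play_rows", "arguments": {
  "motion": [0,0,0,0,0.6,0,0,0,0,0.75,0,0,0,0,0.75,0,0,-0.02,0,0.75,0,0,-0.06,0,0.75,0,0,-0.11,0,0.75,0,0,-0.16,0,0.75,0,0,-0.16,0,0.75,0,0,-0.16,0,0.75]
}}

```text
clock: 28.95
ee_pos: [465.8, -175.5, 302.4]
tool_rot: [[0.984, 0.181, -0.0], [0.181, -0.984, 0.0], [-0.0, -0.0, -1.0]]
force: [-0.9, 0.2, -0.4]
width: 63.6
finger_force: 0.0
```

```bash
python3 -W ignore -c "
from car import *
o=bot.observe();print(o['clock'],o['ee_pos'],o['force'])
for n in('wrist','scene'):
    c=save(n,n+'9');P=cloud(c);Z=P[...,2];print(n)
    h=cv2.cvtColor(c['color'],cv2.COLOR_RGB2HSV).astype(int);H,S,V=h[...,0],h[...,1],h[...,2]
    comp(c,near(P,467,-175,35)&(Z>175)&(Z<197)&(S<60),'bar top')
    comp(c,near(P,575,-155,60)&((H<6)|(H>174))&(S>150)&(V>60)&(Z>192)&(Z<212),'handle')
"
```

```text
28.95 [ 465.75518699 -175.54517885  302.37467141] [-0.92186841  0.16147213 -0.38320679]
wrist
bar top 1022 [ 469.  -174.3  185.2] rect [ 467.3 -174.5] [31.8 32. ] 10.9
handle 2249 [ 577.6 -155.1  202.6] rect [ 572.8 -155.8] [93.8 15.2] 10.0
scene
bar top 80 [ 474.1 -174.3  183.8] rect [ 473.1 -177.3] [35.1 33.8] 11.3
handle 116 [ 578.8 -153.9  202.1] rect [ 580.4 -155.2] [103.3  15.4] 11.6
```

The cassette's top is at 185 mm over the pocket centre, and the carousel is still aligned with the reader. Handing in.

```bash
python3 -c "
from bench import bot
print(bot.finish_job())"
```

```text
the job is handed in; nothing more can be done
None
```

The job is handed in at about 29 s. The carousel clicked in at the reader, the cassette stood by itself on the brass plate, and it is now seated green end down in the pocket (top at 185 mm). It slipped once while being tilted up and was caught upright. I didn't go near the mouse, tape or jar, and the hand-in returned no verdict.

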